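Flip open the cone box

TASK

A glaze jar stands in the way in front of the larger of the two wooden lidded boxes: push it sideways along the worktop until it stands wholly past the left or right end of that box. Then put a fingertip under the tab of the larger box's lid and flip the lid up and over past upright so that it rests fully open by itself. Push gently, pinch nothing, keep the jar upright and on the worktop, leave the smaller box shut and everything else where it is.

Things in the scene. Friction and masses are not known exactly. Their poses are not given: they have to be found in the camera images.
- big_box: The larger of two plain plywood boxes with hinged lids, fixed to the worktop: 110 mm deep (its own x), 150 mm wide (y), 70 mm tall to the rim, 78 mm to the top of the lid. Origin: centre of the underside. Its x axis points from the front (tab side) to the back (hinge side), roughly away from the robot, turned up to 0.25 rad either way. It stands left or right of the smaller box.
- big_lid (a joint): Hinge of the larger box's lid, rad: 0 shut, about 1.57 upright, 2.0 fully open at its stop. The hinge is free-running with slight friction: the lid (about 0.2 kg) falls shut again before about 1.6 and falls open to its stop beyond it.
- big_lid_tab (a point): Middle of the lower front edge of the steel thumb tab on the larger box's lid; moves with it (shut: 70 mm above the worktop, 95 mm in front of the box's centre). Tab 60 mm wide, 4 mm thick, standing out 37 mm from the box's front wall, free space beneath. The lid is a flat 8 mm board 154 mm wide, its underside level with the tab's; a fingertip may push anywhere under it once it is up.
- big_lid_hinge (a point): Middle of the hinge axis at the rear top edge of the larger box, 74 mm above the worktop, 58 mm behind the box's centre and 153 mm behind the tab's front edge. The axis runs along the box's y and lies 4 mm above the underside of the shut lid.
- small_box: The smaller box of the same make, fixed: 80 mm deep, 95 mm wide, 56 mm to the rim; tab 40 mm wide. Origin: centre of the underside. To be left shut.
- small_lid (a joint): Hinge of the smaller box's lid, rad: 0 shut, grows as it opens.
- jar: Closed glaze jar, plain and round, 67 mm across and 83 mm tall, standing loose on the worktop right in front of the larger box's tab, its centre about 137 mm in front of the box's centre. About 0.25 kg; pushed low or at mid-height it slides without tipping. Origin: centre of its underside; z up.
- mug: Bystander: bisque mug, 70 x 98 x 90 mm tall with its handle, behind the two boxes. Origin: centre of its underside. Leave alone.
- carton: Bystander: closed flat carton, 47 x 86 x 31 mm tall, far left. Origin: centre of its underside. Leave alone.
- bowl: Bystander: test bowl, about 100 mm across, 46 mm tall, near left. Origin: centre of its underside. Leave alone.
- tape_roll: Bystander: tape roll, 62 mm across, 19 mm tall, at the back. Origin: centre of its underside. Leave alone.
- rib: Bystander: flat wooden rib, 40 x 90 x 8 mm, lying between the two boxes. Origin: centre of its underside. Leave alone.
- tall_post: Bystander: kiln post (three-sided ceramic tube), 38 x 42 x 100 mm standing, at the right. Origin: centre of its underside. Leave alone.
Things that resemble listed ones, but are neither listed nor needed, are in the scene too. Leave any purple or red look-alike of the jar alone.

How it is judged:
By the outcome, as a careful person would: the job done as asked, in the order asked, and still so for the second after the job is handed in, with the robot touching nothing.
It also fails if it takes over 56 s, if anything falls off the work surface, if the arm or the gripper's body presses on something with over 40 N, if the wrist force passes 120 N, or if a joint passes its speed limit or range.

ROBOT

A 6-joint arm with a two-finger parallel gripper is mounted at the origin on a cart in front of the work surface, level with it; the furniture and walls round the work are solid. World frame = base frame: x ahead of the robot, y to its left, z up, the work surface at z = 0. Lengths are in m, angles in rad, forces in N, time in s.
With the tool pointing down it reaches from about 0.3 to 0.825 m from the base axis. Payload 5.4 kg.
Tool frame: the origin (TCP) lies at the very end of the fingers, on their centre line; the grasp point (between the pads) lies 19 mm behind it; z points along the fingers, y is the line along which they close (so a half turn about z gives the same grasp; the last joint's range is limited). The gripper opens to 92 mm and grips with 3 to 60 N. Pads are 20 mm wide; open, the fingers measure 128 mm over their backs; the gripper's body (75 mm by 189 mm) begins 69 mm behind the grasp point.
Start: joints at [-1.415, 0.158, 1.597, -0, 1.386, -0.21], TCP at [0.206, -0.537, 0.215] pointing down, gripper open.
Joint ranges: [-2.91, 2.91], [-0.94, 2.29], [0.18, 2.7], [-1.29, 4.43], [0.17, 2.64], [-3, 3]. Speed limits (rad/s): [2.57, 2.57, 3.14, 3.14, 3.14, 3.14].

INTERFACE

Orientations are given as a rotation vector (axis times angle).
In Python, from workcell import bot gives the robot as it stands. Calls block until the motion is done:
- bot.goto(position, orientation): joint-space move of the TCP to a pose.
- bot.line_to(position, rot=None, max_speed=0.15): straight line of the TCP; rot=None keeps the orientation; max_speed is the mean speed in m/s.
- bot.set_joints(angles): joint-space move.
- bot.set_gripper(opening, newtons=None): opening from 0.0 (shut) to 1.0 (fully open); newtons is the grip in N (None keeps the last); returns when the fingers have stopped.
- bot.hold(seconds).
- bot.inverse_kinematics(position, orientation): joint angles nearest the present ones, or None.
- bot.read_camera(name): name is "scene" or "top"; returns a dict with "pixels" (420x560x3 uint8, blue, green, red), "fx", "fy", "cx", "cy" (pixels), "k1" (the pictures are not rectified: a ray, as slopes to the right and down, at radius r is drawn at 1 + k1 r^2 times it, then the intrinsics apply), "R" (3x3) and "t" (3): a world point X has camera coordinates R X + t. Camera axes: x right, y down, z forward; pixel columns grow to the right and rows downward; lengths in m; the calibration is good to about 2 mm. A picture is of the moment at which its call begins. There is no depth.
A pose or a line that the arm cannot do raises bot.MotionError and nothing moves.
- bot.job_done(): hands the job in; it is judged then, once.
Readings, each from a call of its own:
- bot.current_clock(): time.
- bot.current_joints(): joint angles.
- bot.current_joint_vel(): joint speeds.
- bot.current_effort(): joint torques, N m.
- bot.current_ee_pos(): TCP position.
- bot.current_tool_rot(): TCP orientation.
- bot.current_contact_force(): force on the tool from outside, world axes, zero at the start.
- bot.current_ft_torque(): the same for the moment, N m.
- bot.current_opening(): opening from 0.0 (shut) to 1.0 (fully open).
- bot.current_grip_force(): force on a finger pad.
Only numpy, scipy, OpenCV 4.12 (cv2) and the standard library are available. Lean on these libraries where they do the work, as an engineer would, in place of code of your own. Each camera call takes 0.05 s, during which the arm holds its last target. There are 200 camera calls.

## Working session

There is one attempt and no reset: what is moved stays moved. The work goes in short steps, each a Python script; the robot and the scene stay as the last script left them, time stands still between calls to the robot, and variables do not carry over. Pictures are saved under pics/ and viewed, at most 10 in all, crops included, and the job is handed in when it is done.

```bash
ls; mkdir -p pics
cat > h.py <<'E'
import numpy as np, cv2
from workcell import bot
def ray(c,u,v):
    d=cv2.undistortPoints(np.array([[[u,v]]],float),np.array([[c['fx'],0,c['cx']],[0,c['fy'],c['cy']],[0,0,1]]),np.array([c['k1'],0,0,0.]))[0,0]
    R=np.array(c['R']);return -R.T@np.array(c['t']),R.T@np.array([d[0],d[1],1])
def onz(c,u,v,z):
    o,d=ray(c,u,v);return o+d*(z-o[2])/d[2]
E
python3 - <<'E'
from h import *
import pickle
for n in("scene","top"):
    c=bot.read_camera(n);cv2.imwrite(f"pics/{n}1.png",c["pixels"]);pickle.dump(c,open(n+".pkl","wb"))
    print(n,-np.array(c['R']).T@c['t'],c['fx'],c['k1'])
print(bot.current_clock(),bot.current_tool_rot())
E
```

```text
pics
scene [-0.47818437  0.55559398  0.68987878] 517.1695289791887 -0.1431938072570114
top [0.38934827 0.02064078 1.03228274] 388.9192538815805 -0.08619888789750993
0.1 [-3.08755808e+00 -5.71090359e-01 -7.16367239e-05]
```

View pics/scene1.png

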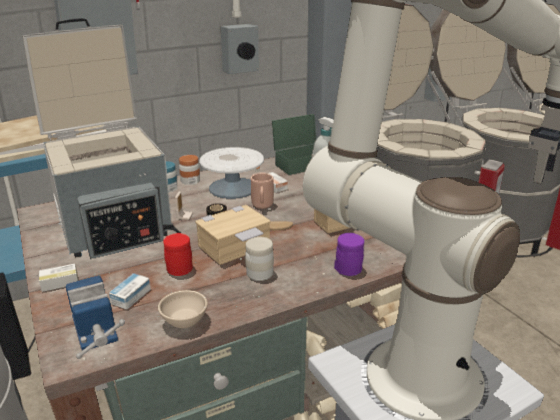

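View pics/top1.png

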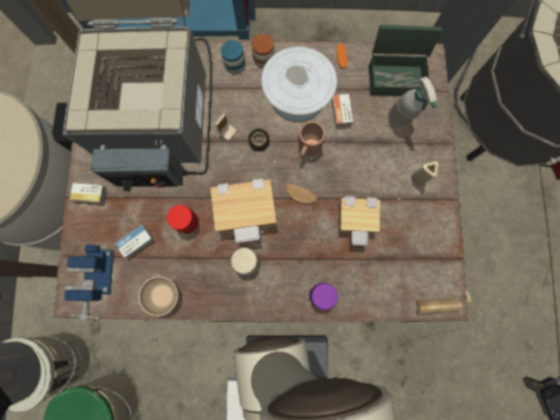

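```bash
cat > m.py <<'E'
from h import *
import pickle
c=pickle.load(open("top.pkl","rb"));im=c["pixels"];hsv=cv2.cvtColor(im,cv2.COLOR_BGR2HSV)
def blobs(mask,roi,z,name):
    m=np.zeros_like(mask);x0,y0,x1,y1=roi;m[y0:y1,x0:x1]=mask[y0:y1,x0:x1]
    m=cv2.morphologyEx(m,cv2.MORPH_OPEN,np.ones((3,3)))
    cs=cv2.findContours(m,cv2.RETR_EXTERNAL,cv2.CHAIN_APPROX_NONE)[0]
    k=max(cs,key=cv2.contourArea);P=np.array([onz(c,*p[0],z)[:2] for p in k],np.float32)
    r=cv2.minAreaRect(P);print(name,cv2.boundingRect(k),cv2.contourArea(k),"\n",np.round(r[0],4),np.round(r[1],4),r[2],"\n",np.round(cv2.boxPoints(r),3).tolist(),cv2.minEnclosingCircle(P));return m
H,S,V=cv2.split(hsv)
for q in [(243,205),(247,235),(244,261),(244,290),(224,189),(360,214)]:print(q,hsv[q[1],q[0]])
wood=((H>10)&(H<28)&(S>80)&(V>150)).astype(np.uint8)*255
pale=((S<70)&(V>140)).astype(np.uint8)*255
a=blobs(wood,(200,165,285,245),.078,"biglid")
b=blobs(wood,(330,185,390,240),.060,"smalllid")
d=blobs(pale,(225,226,265,247),.074,"tab")
e=blobs(((S<110)&(V>130)).astype(np.uint8)*255,(222,244,270,285),.083,"jar")
f=blobs(((H>120)&(H<155)&(S>80)).astype(np.uint8)*255,(300,275,345,320),.083,"purple")
o=im.copy();o[(a|b|d|e|f)>0]=(0,255,0)
cv2.imwrite("pics/m1.png",cv2.resize(np.hstack([im[160:320,170:400],o[160:320,170:400]]),None,fx=1.7,fy=1.7))
E
python3 m.py
```

```text
(243, 205) [ 20 100 219]
(247, 235) [ 16  13 208]
(244, 261) [ 22  51 214]
(244, 290) [ 13  64 112]
(224, 189) [ 15  15 209]
(360, 214) [ 23  92 219]
biglid (210, 179, 66, 52) 2411.5 
 [0.5882 0.1196] [0.1137 0.1561] 8.639449119567871 
 [[0.5199999809265137, 0.18799999356269836], [0.5440000295639038, 0.03400000184774399], [0.656000018119812, 0.050999999046325684], [0.6330000162124634, 0.20499999821186066]] ((0.5878292918205261, 0.12002860754728317), 0.09347265213727951)
smalllid (341, 199, 40, 33) 951.5 
 [ 0.5668 -0.1798] [0.1001 0.0825] 88.6874008178711 
 [[0.5239999890327454, -0.2290000021457672], [0.6069999933242798, -0.23100000619888306], [0.609000027179718, -0.13099999725818634], [0.5270000100135803, -0.1289999932050705]] ((0.5660558342933655, -0.1782263219356537), 0.06302909553050995)
tab (234, 226, 26, 16) 316.0 
 [0.5151 0.1088] [0.0361 0.0611] 8.640496253967285 
 [[0.49300000071525574, 0.13600000739097595], [0.5019999742507935, 0.07599999755620956], [0.5379999876022339, 0.08100000023841858], [0.527999997138977, 0.1420000046491623]] ((0.514240026473999, 0.1090974435210228), 0.033003341406583786)
jar (230, 248, 27, 26) 523.0 
 [0.4476 0.1146] [0.0605 0.0633] 0.49741530418395996 
 [[0.4169999957084656, 0.1459999978542328], [0.4180000126361847, 0.08299999684095383], [0.4779999852180481, 0.08299999684095383], [0.4779999852180481, 0.1459999978542328]] ((0.4475650489330292, 0.1132182776927948), 0.03418060019612312)
purple (310, 283, 28, 27) 547.5 
 [ 0.364  -0.0802] [0.0614 0.0649] 0.026432443410158157 
 [[0.3330000042915344, -0.04800000041723251], [0.3330000042915344, -0.11299999803304672], [0.39500001072883606, -0.11299999803304672], [0.39500001072883606, -0.04800000041723251]] ((0.3635210394859314, -0.07984156161546707), 0.03305931016802788)
```

View pics/m1.png

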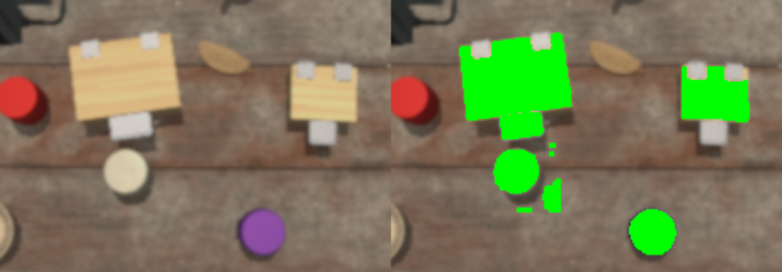

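```bash
cat >> h.py <<'E'
from scipy.spatial.transform import Rotation as Ro
A=np.radians(8.64);BX=np.array([np.cos(A),np.sin(A),0]);BY=np.array([-BX[1],BX[0],0]);C=np.array([.5893,.1200,0]);Z=np.array([0,0,1.])
def W(x,y,z):return C+x*BX+y*BY+z*Z
def rot(z,y):
    return Ro.from_matrix(np.stack([np.cross(y,z),y,z],1)).as_rotvec()
def fwd(a,s=1):return rot(np.cos(a)*BX-np.sin(a)*Z,s*BY)
E
python3 - <<'E'
from h import *
for s in(1,-1):
    o=rot(-Z,s*BX)
    print(s,[None if (q:=bot.inverse_kinematics(W(-.141,y,z),o)) is None else np.round(q,2) for y,z in((.1,.2),(.1,.03),(-.089,.03))])
    for a in(0,15,25,35,45,55):
        a_=np.radians(a);r=[]
        for p in((-.15,.05),(-.08,.05),(-.06,.12),(0,.19),(.058,.2),(.09,.19)):
            q=bot.inverse_kinematics(W(p[0],0,p[1]),fwd(a_,s));r.append(None if q is None else np.round(q,2).tolist())
        print(s,a,r)
E
```

```text
1 [array([ 0.17, -0.09,  1.88, -0.  ,  1.35,  0.02]), array([ 0.17,  0.15,  2.01, -0.  ,  0.98,  0.02]), array([-0.24,  0.11,  2.05, -0.  ,  0.98, -0.39])]
1 0 [[-1.62, 1.49, 2.57, 1.45, 1.41, 0.67], [-2.2, 1.99, 2.45, 1.32, 0.82, 0.37], [-2.28, 2.08, 2.56, 1.49, 0.71, 0.11], [-0.18, 0.18, 2.51, 2.77, 1.14, 1.73], [-0.12, 0.25, 2.36, 2.83, 1.06, 1.73], [-0.1, 0.34, 2.27, 2.86, 1.06, 1.71]]
1 15 [None, [-2.25, 2.02, 2.6, 1.86, 0.75, -0.16], [-2.32, 2.24, 2.66, 2.15, 0.81, -0.55], [-0.17, -0.16, 2.53, 2.57, 0.6, 1.97], [-0.11, -0.02, 2.37, 2.65, 0.57, 1.92], [-0.09, 0.1, 2.28, 2.71, 0.58, 1.87]]
1 25 [None, [-2.31, 2.2, 2.64, 2.3, 0.87, -0.62], [-0.23, -0.25, 2.65, 2.36, 0.5, 2.12], [-0.15, -0.28, 2.48, 2.12, 0.32, 2.44], [-0.1, -0.11, 2.31, 2.24, 0.29, 2.34], [-0.08, 0.01, 2.23, 2.37, 0.3, 2.22]]
1 35 [None, [-0.21, -0.1, 2.61, 2.33, 0.42, 2.12], [-0.19, -0.34, 2.57, 1.66, 0.28, 2.85], [-0.12, -0.31, 2.38, 1.06, 0.26, -2.77], [-0.08, -0.14, 2.22, 1.04, 0.22, -2.73], [-0.06, -0.02, 2.14, 1.15, 0.19, -2.84]]
1 45 [None, None, [-0.14, -0.33, 2.46, 0.71, 0.32, -2.46], [-0.09, -0.27, 2.25,
[... 1043 characters left out ...]
.08, 0.01, 2.23, 2.37, 0.3, -0.92]]
-1 35 [None, [-0.21, -0.1, 2.61, 2.33, 0.42, -1.02], [-0.19, -0.34, 2.57, 1.66, 0.28, -0.29], [-0.12, -0.31, 2.38, 1.06, 0.26, 0.37], [-0.08, -0.14, 2.22, 1.04, 0.22, 0.41], [-0.06, -0.02, 2.14, 1.15, 0.19, 0.3]]
-1 45 [None, [-0.17, -0.17, 2.52, 1.45, 0.22, -0.11], [-0.14, -0.33, 2.46, 0.71, 0.32, 0.68], [-0.09, -0.27, 2.25, 0.43, 0.42, 1.0], [-0.06, -0.1, 2.09, 0.38, 0.41, 1.06], [-0.05, -0.0, 2.02, 0.38, 0.38, 1.07]]
-1 55 [[-0.2, -0.43, 2.61, 0.5, 0.43, 0.82], [-0.12, -0.15, 2.4, 0.5, 0.33, 0.87], [-0.11, -0.26, 2.32, 0.31, 0.5, 1.09], [-0.07, -0.19, 2.11, 0.21, 0.63, 1.22], [-0.04, -0.03, 1.95, 0.19, 0.63, 1.26], [-0.03, 0.06, 1.87, 0.18, 0.61, 1.28]]
```

Run:
```python
from h import *
o=rot(-Z,BX);f=lambda:np.round(bot.current_contact_force(),1)
bot.set_gripper(.26)
bot.goto(W(-.141,.1,.2),o);print(bot.current_clock(),bot.current_ee_pos(),W(-.141,.1,.2))
bot.line_to(W(-.141,.1,.03));print(f())
bot.line_to(W(-.141,.05,.03),max_speed=.06);print(f())
bot.line_to(W(-.141,-.109,.03),max_speed=.06);print(f(),bot.current_clock())
bot.line_to(W(-.141,-.085,.03))
c=bot.read_camera("scene");cv2.imwrite("pics/s2.png",c["pixels"])
bot.line_to(W(-.141,-.06,.15));print(bot.current_clock())
```

```text
3.9 [0.43524444 0.19713712 0.20003432] [0.43487755 0.19768337 0.2       ]
[ 0.1 -0.1  0.1]
[-0.   0.2 -0.7]
[-0.1  1.1 -0.3] 8.9667
10.2917
```

View pics/s2.png

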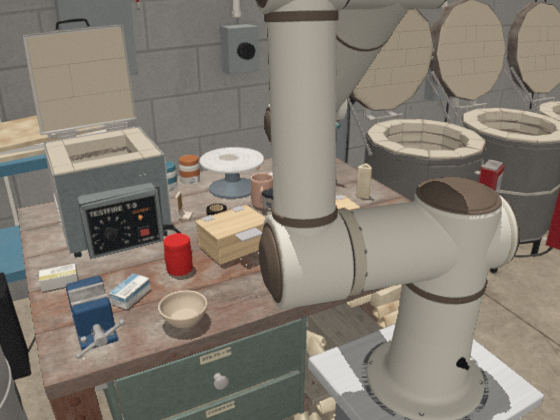

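```bash
python3 - <<'E'
from h import *
bot.set_gripper(0.)
a=np.radians(55)
for s in(1,-1):
    qs=[bot.inverse_kinematics(W(-.14,.012,z),fwd(a,s)) for z in(.12,.028)]
    print(s,[None if q is None else np.round(q,2) for q in qs])
s=1 if qs[0] is None else -1
bot.goto(W(-.14,.012,.12),fwd(a,s));print(s,bot.current_clock(),bot.current_ee_pos(),W(-.14,.012,.12))
for n in("top","scene"):
    c=bot.read_camera(n);cv2.imwrite(f"pics/{n}3.png",c["pixels"])
    if n=="top":
        H,S,V=cv2.split(cv2.cvtColor(c["pixels"],cv2.COLOR_BGR2HSV))
        m=((S<110)&(V>130)).astype(np.uint8);m[:235]=0;m[300:]=0;m[:,:265]=0;m[:,345:]=0
        k=[x for x in cv2.findContours(m,0,1)[0] if cv2.contourArea(x)>60]
        for x in k:
            (u,v),r=cv2.minEnclosingCircle(x);p=onz(c,u,v,.083)-C;print(u,v,r,p@BX,p@BY)
E
python3 -c "
import cv2,numpy as np
a=cv2.imread('pics/top3.png')[130:330,150:430];b=cv2.imread('pics/scene3.png')[170:370,150:430]
cv2.imwrite('pics/c3.png',cv2.resize(np.hstack([a,b]),(800,286)))"
```

```text
1 [array([-0.14, -0.58,  2.53,  0.29,  0.62, -2.05]), array([-0.14, -0.29,  2.57,  0.57,  0.31, -2.36])]
-1 [array([-0.14, -0.58,  2.53,  0.29,  0.62,  1.09]), array([-0.14, -0.29,  2.57,  0.57,  0.31,  0.78])]
-1 12.075 [0.44953982 0.11071171 0.12057426] [0.44908605 0.11083224 0.12      ]
301.0 282.5 10.735555648803711 -0.21342249507943947 -0.11545762548337589
327.0 275.0 10.770429611206055 -0.204978708852247 -0.18038475157238656
320.5 247.0 23.880006790161133 -0.1357385777739873 -0.17570227231485
```

View pics/c3.png

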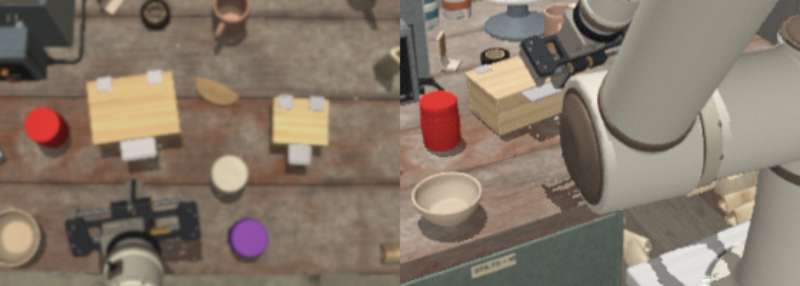

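```bash
cat > lift.py <<'E'
from h import *
a=np.radians(55);n=np.array([np.sin(a),np.cos(a)])*.010
c=lambda r,phi:W(.058-r*np.cos(phi)-n[0],.012,.074+r*np.sin(phi)-n[1])
f=lambda:np.round(bot.current_contact_force(),1)
E
python3 - <<'E'
from lift import *
bot.line_to(W(-.14,.012,.028));print(f())
p0=-.30; bot.line_to(c(.139,p0),max_speed=.08);print(f(),bot.current_ee_pos(),bot.current_clock())
for phi in np.arange(p0+.1,.35,.1):
    bot.line_to(c(.139,phi),max_speed=.06);print(round(phi,2),f())
    if np.linalg.norm(bot.current_contact_force())>12:print("stop");break
for k in("top","scene"):
    cv2.imwrite(f"pics/{k}4.png",bot.read_camera(k)["pixels"])
print(bot.current_clock())
x=cv2.imread('pics/top4.png')[130:330,150:430];y=cv2.imread('pics/scene4.png')[150:350,120:400]
cv2.imwrite('pics/c4.png',cv2.resize(np.hstack([x,y]),(800,286)))
E
```

```text
[ 0.6 -0.1  0.3]
[ 0.3  0.3 -0.3] [0.50506374 0.11948604 0.02713478] 13.8083
-0.2 [ 0.8 -0.5  0. ]
-0.1 [-1.8  0.2 -1.4]
0.0 [-3.2  0.2 -0.3]
0.1 [-0.1 -0.6 -0.7]
0.2 [-1.5 -1.1 -1.1]
0.3 [-0.4 -1.  -1.3]
16.2083
```

View pics/c4.png

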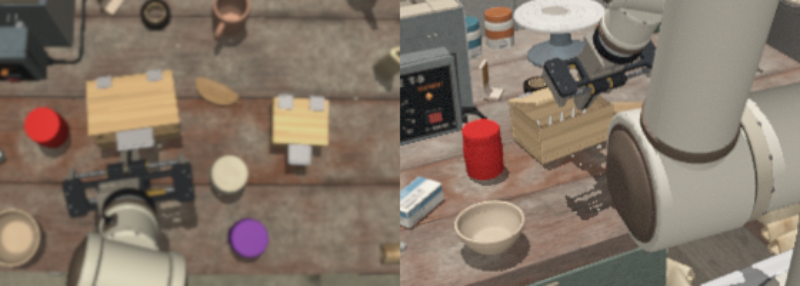

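The lid is rising: its front edge has lifted in both views, with the tab at about (135,137) in the left crop. I'll keep following the arc.

Run:
```python
from lift import *
for phi in np.arange(.4,1.81,.1):
    bot.line_to(c(.139,phi),max_speed=.07 if phi<1.3 else .05);F=f();print(round(phi,2),F)
    if np.linalg.norm(F)>12:print("stop");break
bot.hold(.3)
bot.line_to(W(-.03,.012,.24));bot.line_to(W(-.12,.012,.24));bot.hold(.5)
for k in("top","scene"):
    cv2.imwrite(f"pics/{k}5.png",bot.read_camera(k)["pixels"])
print(bot.current_clock(),f())
x=cv2.imread('pics/top5.png')[130:330,150:430];y=cv2.imread('pics/scene5.png')[150:350,120:400]
cv2.imwrite('pics/c5.png',cv2.resize(np.hstack([x,y]),(800,286)))
```

```text
0.4 [-1.2 -0.6 -0.4]
0.5 [-0.9 -1.3  0.2]
0.6 [-0.6  0.1  0.1]
0.7 [-1.4 -0.1 -0.2]
0.8 [-0.7 -1.1 -0.6]
0.9 [-0.8  0.5  0.2]
1.0 [-1.3  0.6 -0.8]
1.1 [-0.3  0.3  0.7]
1.2 [-0.6 -0.8 -0.9]
1.3 [ 0.1 -0.4 -0.3]
1.4 [ 0.4 -0.3 -0.8]
1.5 [-0.5 -0.3 -0.2]
1.6 [ 0.2 -0.3  0.2]
1.7 [-0.2  0.7  0.2]
1.8 [-0.2  0.3  0.8]
24.4167 [-0.2  0.7  1.1]
```

View pics/c5.png

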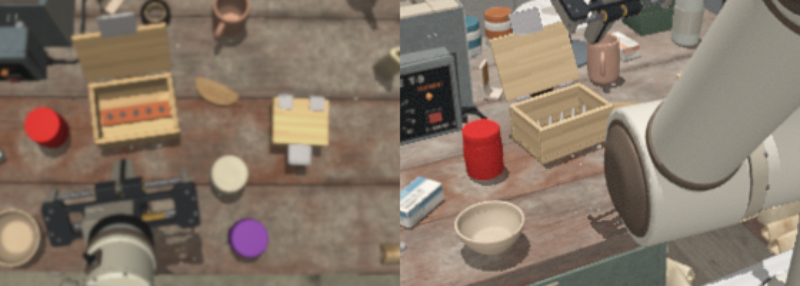

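The lid lies fully open behind the box (left crop about (125,50)), and the jar stands upright at about (229,174), to the right of the box's end. The robot is clear of everything. One numeric check of the jar, then I'll hand in.

Run:
```python
from h import *
import pickle
c=pickle.load(open("top.pkl","rb"));p=onz(c,310.3,251.8,.083)-C;y=p@BY;print(p@BX,y)
if y<-.118: print(bot.job_done())
```

```text
-0.14368419711498884 -0.14915251598986234
the job is handed in; nothing more can be done
None
```

The jar stands upright about 40 mm clear of the big box's right end, the big lid rests fully open by itself, nothing else looks moved in the final pictures, and I handed the job in at about 24 s.

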